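Clamp a toaster lever in the bench micrometer with its ratchet

ROBOT

A 6-joint arm with a two-finger parallel gripper is mounted at the origin on the work surface. World frame = base frame: x ahead of the robot, y to its left, z up, the work surface at z = 0. Lengths are in m, angles in degrees, forces in N, time in s.
With the tool pointing down it reaches from about 0.375 to 0.9 m from the base axis. Payload 3.1 kg.
Tool frame: the origin (TCP) lies on the centre line of the jaws, within the pads' length; the fingertips stand 25 mm ahead of it and the grasp point (between the pads) lies 6 mm ahead of it; z points along the fingers, y is the line along which they close (so a half turn about z gives the same grasp; the last joint's range is limited). The gripper opens to 87 mm and grips with 3 to 60 N. Pads are 19 mm wide; open, the fingers measure 117 mm over their backs; the gripper's body (75 mm by 190 mm) begins 51 mm behind the grasp point.
Start: joints at [65.976, 30.224, 82.088, -0, 67.689, -10.227], TCP at [0.149, 0.607, 0.248] pointing down, gripper open.
Joint ranges: [-176.69, 176.69], [-43.24, 126.21], [12.49, 139.97], [-82, 262], [0, 151.66], [-163.58, 163.58]. Speed limits (degrees/s): [159.86, 159.86, 180, 180, 180, 180].

INTERFACE

Orientations are given as a 3x3 rotation matrix whose columns are the frame's x, y, z axes.
In Python, from rig import read_state, capture, camera_params, hand_in gives the robot as it stands.
- The arm moves only by the tool apply_moves, never from a script. Its argument "rows" is a list of rows, each an object of numbers: "x", "y", "z": the shift along the tool's x, y, z in mm; "rx", "ry", "rz": the turn, a rotation vector about the tool's x, y, z in units of 6 degrees (1.0 is 6 degrees); "claw": the closure in counts, from 0 (fully open) to 255 (shut). A call has 1 to 10 rows; each row is the pose to reach, as a shift and turn from the pose commanded when the call began, along the tool's axes at that moment; what a row does not reach only later rows make up. A row lasts 1/8 s, in which the tool goes at most 62.5 mm and 10.7 degrees, less where a joint would pass 70% of its speed; a pose out of reach is approached as far as the arm can. A call with a gripper value outside its range is refused whole. The fingers move at their own pace and stop on an object; the grip force is fixed at half the most. Time passes only in rows, so rows that repeat a pose let the fingers close. It gives the time, the measured TCP pose, the force, the opening and the grip force at its end, in the units of the state.
- read_state(): the state, without advancing time (a new reading comes with each control period).
- capture(name): name is "scene" or "top"; returns (picture, depth): 480x640x3 uint8, red, green, blue; 480x640 float32, m along the optical axis (not along the pixel's ray), 0 where there is no reading.
- camera_params(name): a dict with "fx", "fy", "cx", "cy" (pixels), "xyz" and "orientation" of the camera in the world. Camera axes: x right, y up, looking along -z (the intrinsics and any distortion apply to the point x, -y, -z); pixel columns grow to the right and rows downward; lengths in m; the calibration is good to about 2 mm. A picture is of the moment at which its call begins. camera_params takes no time and is no camera call.
- hand_in(): hands the job in; it is judged then, once.
The state is a dict: "time_s": time; "joint_positions": joint angles; "qvel": joint speeds; "tau": joint torques, N m; "position": TCP position; "tcp_rot": TCP orientation; "force": force on the tool from outside, world axes, zero at the start; "moment": the same for the moment, N m; "opening": opening from 0.0 (shut) to 1.0 (fully open); "grasp_force": force on a finger pad.
Only numpy, scipy, OpenCV 4.12 (cv2) and the standard library are available. Lean on these libraries where they do the work, as an engineer would, in place of code of your own. Each camera call takes 0.05 s, during which the arm holds its last target. There are 200 camera calls.

TASK

The toaster's lift lever needs its thickness checked in the upright bench micrometer: pick it up, lay its steel strip flat along the micrometer's platform under the spindle and slide it gently, straight, until its tip is fully home against the end stop. Then close the spindle by turning the small ratchet knob on the very top clockwise (not the larger thimble below it) until it slips on the strip, let it slip about an eighth of a turn (well under a quarter turn in all) and let go, leaving the lever clamped. Leave the other things on the table alone.

Things in the scene. Friction and masses are not known exactly. Their poses are not given: they have to be found in the camera images.
- gauge: Fixed upright bench micrometer, grey C-frame 165 x 80 x 202 mm, open to its own -x. Origin on the table under the vertical spindle axis; x runs from the open side to the column (30 to 65 mm past the axis). On the axis, from below: anvil, spindle, overhanging arm (heights 88 to 120 mm), thimble, ratchet knob. Knob and thimble turn in place; only the spindle descends.
- platform (a point): Centre of the flat top of the bright steel platform that runs towards -x from under the spindle: 110 mm along x, 44 mm wide, 50 mm above the table; it spans 90 mm before to 20 mm past the spindle axis. This point is 35 mm before the axis. The anvil is flush with it. Axes as the micrometer's.
- stop_face (a point): Foot of the end stop's face, at platform height, mid-width, 10 mm past the spindle axis: a small black hard-rubber block 30 mm wide, 12 mm high across the platform, on a stiff spring (12 N per mm, 3 mm travel, springs back); the face looks to -x (axes as the micrometer's). Pushing with over 30 N counts as ramming.
- thimble_top (a point): Centre of the thimble's top, on the axis, 160 mm above the table: aluminium drum 30 mm in diameter, heights 130 to 160 mm. It stays where it is left. The spindle descends 4 mm per rad of thimble, clockwise from above; it starts 8 to 15 mm above the platform, so 0.75 to 2.5 rad of turning closes it on a 5 mm strip.
- ratchet_grip (a point): Centre of the ratchet knob, on the axis 188 mm above the table: knurled upright cylinder 22 mm in diameter, 36 mm tall (heights 166 to 202 mm), the topmost and smaller of the two stacked drums. Take it from above, clear of the thimble.
- ratchet (a joint): How far the ratchet knob has slipped on the thimble, rad, 0 at the start, growing clockwise from above. The knob carries the thimble along (about 0.04 N m) until the spindle bears on something; at 0.12 N m it slips smoothly. A dark index line on the knob's top and one on the thimble's top start in line.
- spindle: Steel spindle, 10 mm diameter, on the axis. Origin at the centre of its flat lower end. While the ratchet slips it presses down with about 20 N; the thimble turned directly would crush with far more.
- lever_knob (a point): Centre, 18 mm above the lever's underside, of its black thumb grip: upright block 24 mm along the strip, 20 across, 36 tall. x points along the strip to its tip. The loose lever (63 to 126 g): flat steel strip 110 x 16 x 5 mm with the grip on one end, undersides flush; it lies flat on the table at one of two places right of the micrometer, a spanner at the other.
- lever_tip (a point): Middle of the free end of the lever's strip, at its underside, 122 mm along x from the thumb grip's centre; axes as lever_knob.
- spanner: Bystander: steel spanner about 140 mm long lying on the table. Origin at the underside of its middle, x along it.
- driver1: Bystander: small blue-handled screwdriver, 150 mm long, lying on the table.
- driver2: Bystander: small black-handled screwdriver, 130 mm long, lying on the table.
- watch: Bystander: round dark steel watch case, 40 mm across, 9 mm tall. Origin at its underside.
- bezel: Bystander: flat square black plastic frame, 42 mm, 5 mm thick. Origin at its underside.
- mug: Bystander: white mug, 82 mm across, 95 mm tall. Origin at its underside.
- mug2: Bystander: green mug, 86 mm across, 92 mm tall. Origin at its underside.
- shell: Bystander: shallow open black plastic shell, 120 x 75 x 14 mm. Origin at its underside.
There are look-alikes about, which are no part of the job. Leave any red look-alike of the part that bears lever_knob alone.

How it is judged (in metres and radians):
On the way, in this order (a step that is already met when the one before it is completed fails the run):
1. the lever lies flat on the platform, straight, with its tip home against the end stop (x of lever_tip in the frame of stop_face above -0.003 m and y of lever_tip in the frame of stop_face between -0.008 and 0.008 m and z of lever_tip in the frame of stop_face below 0.003 m and angle between the x axis of lever_tip and the x axis of stop_face, either way round below 0.15 rad), for 0.2 s.
2. the ratchet slips with the spindle pressing on the seated strip (all of step 1 and value of joint ratchet above 0.35 rad and contact force between spindle and lever above 8 N), for 0.1 s.
At the end, for the whole second after the job is handed in: The lever lies at rest, flat on the platform and within 0.15 rad of straight, its tip within 3 mm of the end stop and 8 mm of its middle; the ratchet has slipped 0.35 to 1.5 rad in all and the spindle still bears on the strip with more than 1 N (all of step 1 and value of joint ratchet between 0.35 and 1.5 rad and contact force between spindle and lever above 1 N and linear speed of lever below 0.01 m/s); the robot touches nothing.
It fails at once if the ratchet slipped 1.5 rad (about a quarter turn) or more (value of joint ratchet above 1.5 rad).
It fails at once if the strip was squeezed or pried against the spindle with more than 35 N (thimble used instead of the ratchet) (contact force between spindle and lever above 35 N).
It fails at once if the lever was rammed against the end stop with more than 30 N (contact force between lever and stop above 30 N).
It fails at once if a bystander was moved by more than 30 mm (distance of any of spanner, driver1, driver2, watch, bezel, mug, mug2, shell from where it was at the start of the episode above 0.03 m).
It also fails if it takes over 72 s, if anything falls off the work surface, if the arm or the gripper's body presses on something with over 40 N, if the wrist force passes 120 N, or if a joint passes its speed limit or range.

## Working session

There is one attempt and no reset: what is moved stays moved. The work goes in short steps, Python scripts to look and compute and a tool call to move; the robot and the scene stay as the last step left them, time stands still between calls to the robot, and variables do not carry over. Pictures are saved under pics/ and viewed, at most 10 in all, crops included, and the job is handed in when it is done.

Besides the shell and the picture viewer there is one more tool, called after ">>>" as name([rows], argument=value, ...), one row to a line, values as JSON. apply_moves: Moves the arm, as the interface text tells. Its arguments: {"type":"object","properties":{"rows":{"type":"array"}},"required":["rows"]}

```bash
mkdir -p pics; ls; python3 - <<'E'
from rig import *
import cv2,numpy as np
np.set_printoptions(precision=4,suppress=True)
s=read_state();print(s)
for n in("scene","top"):
    p,d=capture(n);print(n,camera_params(n));cv2.imwrite(f"pics/{n}0.png",p[:,:,::-1]);np.save(f"pics/{n}0d.npy",d)
E
```

```text
pics
{'time_s': 0.0, 'joint_positions': array([ 65.9745,  30.2777,  82.1577,  -0.0008,  67.6864, -10.2271]), 'qvel': array([-0.0535,  0.0114, -0.0796,  0.0387,  0.0013,  0.045 ]), 'tau': array([ -0.0004, -44.005 , -17.6587,   0.0634,   0.0583,  -0.0002]), 'position': array([0.1488, 0.6063, 0.2466]), 'tcp_rot': array([[-0.9711,  0.2385, -0.0009],
       [ 0.2385,  0.9711, -0.0019],
       [ 0.0004, -0.0021, -1.    ]]), 'force': array([-0.0446,  0.8914, -0.0982]), 'moment': array([ 0.031 ,  0.0193, -0.0103]), 'grasp_force': 0.0, 'opening': 0.9973588160022853}
scene {'fx': 600.3056303226278, 'fy': 600.3056303226278, 'cx': 321.94807790961136, 'cy': 239.63919843341685, 'xyz': array([ 1.2121, -0.1574,  1.1797]), 'orientation': array([[ 0.1714, -0.8199,  0.5462],
       [ 0.9852,  0.1377, -0.1025],
       [ 0.0089,  0.5557,  0.8314]])}
top {'fx': 529.5412932090363, 'fy': 529.5412932090363, 'cx': 310.8838446048489, 'cy': 240.06725791556119, 'xyz': array([ 0.4304, -0.0431,  1.309 ]), 'orientation': array([[ 0.0283,  0.9958, -0.0866],
       [-0.9996,  0.0291,  0.007 ],
       [ 0.0095,  0.0864,  0.9962]])}
```

View pics/scene0.png

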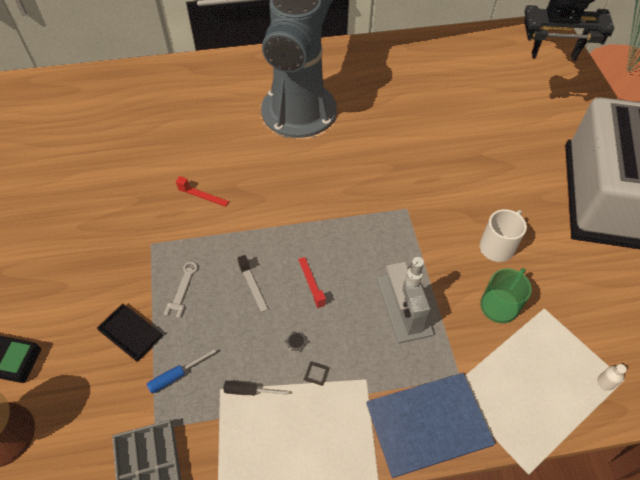

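View pics/top0.png

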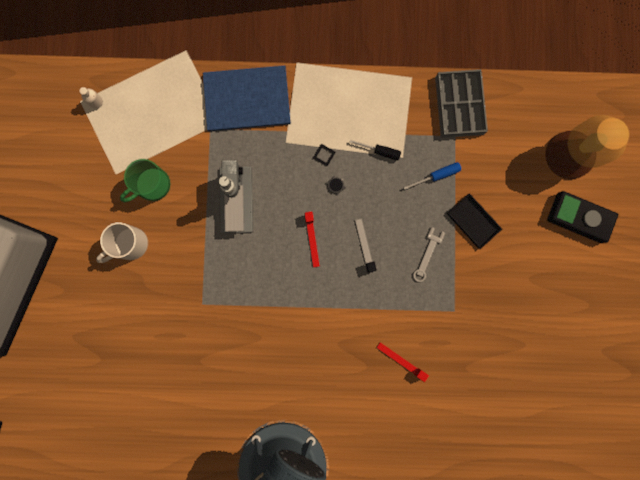

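The lever candidates are the black-gripped steel strip at top (365,245), the red one at (312,240) and the red one at (402,362). The steel strip with the black grip fits, since the red ones are look-alikes. The spanner is at (428,255) and the micrometer at (235,200), open towards the robot. I'll confirm with an enlarged crop.

```bash
python3 - <<'E'
import cv2,numpy as np
t=cv2.imread("pics/top0.png");s=cv2.imread("pics/scene0.png")
def c(i,x,y,w,h):return cv2.resize(i[y:y+h,x:x+w],(400,300),interpolation=cv2.INTER_CUBIC)
cv2.imwrite("pics/comp.png",np.vstack([np.hstack([c(t,325,212,80,60),c(t,180,150,120,90)]),np.hstack([c(s,212,250,80,60),c(s,350,255,120,90)])]))
E
cat > h.py <<'E'
import numpy as np,cv2
from rig import *
np.set_printoptions(precision=4,suppress=True)
def ray(n,u,v):
    c=camera_params(n);d=np.array([(u-c['cx'])/c['fx'],-(v-c['cy'])/c['fy'],-1.]);return c['xyz'],c['orientation']@d
def plane(n,u,v,z):
    o,d=ray(n,u,v);return o+d*(z-o[2])/d[2]
def tri(a,b):
    o1,d1=ray("top",*a);o2,d2=ray("scene",*b)
    t=np.linalg.lstsq(np.c_[d1,-d2],o2-o1,rcond=None)[0]
    p,q=o1+t[0]*d1,o2+t[1]*d2;return (p+q)/2,np.linalg.norm(p-q)
E
```

```text
(no output)
```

View pics/comp.png

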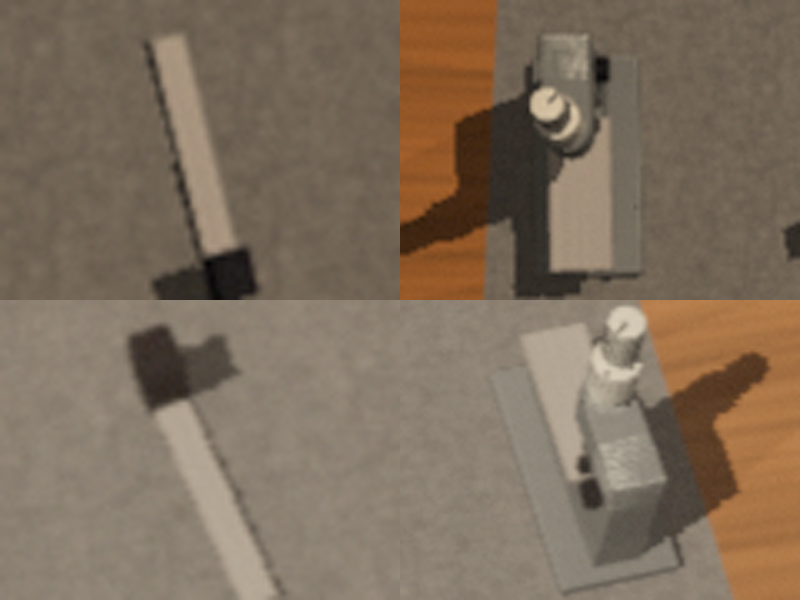

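The crops confirm it: black upright grip with a steel strip, grip towards the robot and tip towards +x. The gauge knob top is at top (224,180.5) / scene (418,261), and the platform's near edge runs from (224,230) to (243,230) in top.

```bash
cat > m.py <<'E'
from h import *
print("knob top",tri((224.05,180.5),(418.05,260.95)), plane("top",224.05,180.5,.202))
A=tri((224.3,230),(385.95,265.15));B=tri((242.6,230),(404.85,261.85));print("plat corners",A,B)
print(tri((358.3,219),(0,0)) if 0 else plane("top",358.3,219,.005),plane("top",368.4,261.8,.005),plane("scene",246,271,.005))
t=cv2.imread("pics/top0.png");h=cv2.cvtColor(t,cv2.COLOR_BGR2HSV)
def blob(m,x,y,w,hh):
    z=np.zeros_like(m);z[y:y+hh,x:x+w]=m[y:y+hh,x:x+w]
    n,l,st,c=cv2.connectedComponentsWithStats(z);i=1+st[1:,4].argmax();return (l==i).astype(np.uint8)
def rep(m,n,z):
    c=max(cv2.findContours(m,cv2.RETR_EXTERNAL,cv2.CHAIN_APPROX_NONE)[0],key=cv2.contourArea)
    r=cv2.minAreaRect(c);P=np.array([plane(n,u,v,z) for u,v in cv2.boxPoints(r)])
    c0=P.mean(0);e=[P[1]-P[0],P[2]-P[1]];L=max(e,key=np.linalg.norm)
    ys,xs=np.nonzero(m);Q=np.array([plane(n,u,v,z)[:2] for u,v in zip(xs,ys)])
    w,V=np.linalg.eigh(np.cov(Q.T));d=V[:,1]*np.sign(V[0,1]);q=(Q-Q.mean(0))@V
    print(n,"centre",Q.mean(0),"ang",np.degrees(np.arctan2(d[1],d[0])),"size",np.ptp(q,0),"rect",[np.linalg.norm(x) for x in e])
br=h[...,2]
# lever strip
for n,f,box,pb in(("top","top0",(340,212,50,60),(210,185,45,50)),("scene","scene0",(235,255,40,65),(380,255,60,60))):
    i=cv2.imread(f"pics/{f}.png");v=i.max(2)
    rep(blob((v>135).astype(np.uint8),*box),n,.005)
    rep(blob((v>135).astype(np.uint8),*pb),n,.05)
    rep(blob((v<62).astype(np.uint8),*box),n,.036)
E
python3 m.py
```

```text
knob top (array([0.648 , 0.1367, 0.2009]), np.float64(0.00028732742109041317)) [0.6478 0.1363 0.202 ]
plat corners (array([0.5558, 0.134 , 0.0423]), np.float64(0.04467715353444201)) (array([0.5626, 0.1297, 0.0616]), np.float64(0.039478087388374994))
[ 0.5997 -0.1685  0.005 ] [ 0.4942 -0.1956  0.005 ] [ 0.4962 -0.1973  0.005 ]
top centre [ 0.5472 -0.182 ] ang 15.06756668197871 size [0.0158 0.1094] rect [np.float64(0.01570873149336629), np.float64(0.1093907925037581)]
top centre [0.6004 0.1326] ang -4.847014316617372 size [0.05   0.1099] rect [np.float64(0.043224242972043), np.float64(0.10639700358885718)]
top centre [ 0.479  -0.1886] ang -76.06838653230122 size [0.0216 0.0463] rect [np.float64(0.04577804579046912), np.float64(0.021638735723172937)]Traceback (most recent call last):
  File "m.py", line 20, in <module>
    rep(blob((v>135).astype(np.uint8),*box),n,.005)
    ~~~^^^^^^^^^^^^^^^^^^^^^^^^^^^^^^^^^^^^^^^^^^^^
  File "m.py", line 13, in rep
    ys,xs=np.nonzero(m);Q=np.array([plane(n,u,v,z)[:2] for u,v in zip(xs,ys)])
                                    ~~~~~^^^^^^^^^
  File "h.py", line 7, in plane
    o,d=ray(n,u,v);return o+d*(z-o[2])/d[2]
        ~~~^^^^^^^
  File "h.py", line 5, in ray
    c=camera_params(n);d=np.array([(u-c['cx'])/c['fx'],-(v-c['cy'])/c['fy'],-1.]);return c['xyz'],c['orientation']@d
ValueError: time passes only in moves, steps and waits
```

```bash
sed -i '1i import functools' h.py; sed -i 's/^def ray/CP=functools.lru_cache(camera_params)\ndef ray/; s/c=camera_params(n);d=/c=CP(n);d=/' h.py
sed -i 's/A=tri.*/A=tri((224.3,230),(404.85,261.85));B=tri((242.6,230),(385.95,265.15));print("plat",A,B)/' m.py; python3 m.py; python3 - <<'E'
from h import *
for u,v in((224.3,230),(242.6,230)):print(plane("top",u,v,.05))
for u,v in((404.85,261.85),(385.95,265.15)):print(plane("scene",u,v,.05))
for u,v in((224.05,180.5),):print(plane("top",u,v,.202),plane("scene",418.05,260.95,.202))
d=np.load("pics/top0d.npy");print(d[180,224],d[218,233],d[262,371],d[262,371-0:376],d[240,363])
E
```

```text
knob top (array([0.648 , 0.1367, 0.2009]), np.float64(0.00028732742109041317)) [0.6478 0.1363 0.202 ]
plat (array([0.5579, 0.1543, 0.0488]), np.float64(0.002427077637139203)) (array([0.5592, 0.1108, 0.0487]), np.float64(0.002067795902146516))
[ 0.5997 -0.1685  0.005 ] [ 0.4942 -0.1956  0.005 ] [ 0.4962 -0.1973  0.005 ]
top centre [ 0.5472 -0.182 ] ang 15.06756668197871 size [0.0158 0.1094] rect [np.float64(0.01570873149336629), np.float64(0.1093907925037581)]
top centre [0.6004 0.1326] ang -4.847014316617372 size [0.05   0.1099] rect [np.float64(0.043224242972043), np.float64(0.10639700358885718)]
top centre [ 0.479  -0.1886] ang -76.06838653230122 size [0.0216 0.0463] rect [np.float64(0.04577804579046912), np.float64(0.021638735723172937)]
scene centre [ 0.5484 -0.1815] ang -13.203391070463363 size [0.1066 0.1681] rect [np.float64(0.09004384435009372), np.float64(0.16367021050274744)]
scene centre [0.6048 0.1432] ang -42.70210356767908 size [0.1504 0.199 ] rect [np.float64(0.13171346270134313), np.float64(0.1470844934591642)]
scene centre [ 0.4952 -0.199 ] ang 7.71051124207902 size [0.0188 0.035 ] rect [np.float64(0.019068267161184548), np.float64(0.034149896716266094)]
[0.558  0.1553 0.05  ]
[0.5593 0.1117 0.05  ]
[0.5585 0.1527 0.05  ]
[0.5599 0.1095 0.05  ]
[0.6478 0.1363 0.202 ] [0.6487 0.1365 0.202 ]
1.1205169 1.2659866 0.0 [0.     1.272  1.2726 1.311  1.3131] 1.3130174
```

```bash
cat > go.py <<'E'
# usage: go.py x y z yaw(deg of tool y) [x y z yaw...]
import sys
from h import *
from scipy.spatial.transform import Rotation as Ro
s=read_state();R0=s['tcp_rot'];p0=s['position']
print("t",s['time_s'],"p",p0*1e3,"yaw",np.degrees(np.arctan2(R0[1,1],R0[0,1])),"j",s['joint_positions'],"F",s['force'],"M",s['moment'],"op",s['opening'],"gf",s['grasp_force'])
a=list(map(float,sys.argv[1:]))
for i in range(0,len(a),4):
    w=np.radians(a[i+3]);y=np.array([np.cos(w),np.sin(w),0]);z=np.array([0,0,-1.]);R=np.c_[np.cross(y,z),y,z]
    print("shift",R0.T@(np.array(a[i:i+3])-p0)*1e3,"rot",np.degrees(Ro.from_matrix(R0.T@R).as_rotvec())/6)
E
python3 go.py .45 .25 .28 90 .4825 -.1994 .15 105.07
python3 - <<'E'
from h import *
v=cv2.imread("pics/top0.png").max(2).astype(float)
# platform side edges in top, sub-pixel by gradient
for lo,hi in((215,232),(234,252)):
    P=[]
    for r in range(200,228):
        g=np.abs(np.diff(v[r,lo:hi]));g=g*(g>.5*g.max());P.append(plane("top",lo+.5+(g*np.arange(len(g))).sum()/g.sum(),r,.05)[:2])
    d=cv2.fitLine(np.array(P,np.float32),cv2.DIST_HUBER,0,.01,.01).ravel();d[:2]*=np.sign(d[0]);print(d,np.degrees(np.arctan2(d[1],d[0])))
E
```

```text
t 0.1 p [148.7979 606.4043 246.6566] yaw 76.19861378726424 j [ 65.9733  30.275   82.1487  -0.0001  67.6891 -10.2253] F [ 0.4788  0.0591 -0.0525] M [-0.0002 -0.0547  0.0348] op 1.0024132389542617 gf 0.0
shift [-377.5172 -274.3246  -32.9432] rot [-0.018  -0.0055 -2.3002]
shift [-516.3319 -702.7439   97.839 ] rot [-0.0173 -0.0079 -4.8119]
[0.9985 0.0547 0.588  0.1566] 3.137333
[0.999  0.044  0.592  0.1122] 2.5242765
```

>>> apply_moves([
  {"x": -60,"y": -44,"z": -33,"rz": -0.4},
  {"x": -115,"y": -84,"z": -33,"rz": -0.8},
  {"x": -170,"y": -124,"z": -33,"rz": -1.2},
  {"x": -220,"y": -160,"z": -33,"rz": -1.5},
  {"x": -270,"y": -196,"z": -33,"rz": -1.8},
  {"x": -320,"y": -232,"z": -33,"rz": -2.1},
  {"x": -377,"y": -274,"z": -33,"rz": -2.3},
  {"x": -377,"y": -274,"z": -33,"rz": -2.3},
])

```text
validation failed for argument at $.ro...
```

```bash
python3 go.py .4825 -.1994 .15 105.07
```

```text
t 0.1 p [148.7979 606.4043 246.6566] yaw 76.19861378726424 j [ 65.9733  30.275   82.1487  -0.0001  67.6891 -10.2253] F [ 0.4788  0.0591 -0.0525] M [-0.0002 -0.0547  0.0348] op 1.0024132389542617 gf 0.0
shift [-516.3319 -702.7439   97.839 ] rot [-0.0173 -0.0079 -4.8119]
```

>>> apply_moves([
  {"x": -60,"y": -44,"z": -33,"rx": 0,"ry": 0,"rz": -0.4,"claw": 0},
  {"x": -110,"y": -80,"z": -33,"rx": 0,"ry": 0,"rz": -0.8,"claw": 0},
])

```text
time_s: 0.35
position: [0.2266, 0.5158, 0.2797]
tcp_rot: [[-0.988, 0.152, 0.002], [0.152, 0.988, 0.002], [-0.001, 0.002, -1.0]]
force: [1.5, -0.1, 0.0]
opening: 1.002
grasp_force: 0.0
```

```bash
python3 go.py .45 .25 .28 90 .4825 -.1994 .15 105.07
```

```text
t 0.35 p [226.6304 515.7743 279.6863] yaw 81.23285489016115 j [ 54.9242  23.2937  88.9928  -0.0172  67.5805 -26.3021] F [ 1.4945 -0.0837  0.0379] M [ 0.0445 -0.0075  0.0188] op 1.0015913942785681 gf 0.0
shift [-261.2696 -228.6222   -0.4278] rot [ 0.0177  0.0136 -1.4612]
shift [-361.722  -668.0715  128.8402] rot [ 0.0159  0.0159 -3.9729]
```

>>> apply_moves([
  {"x": -45,"y": -38,"z": 0,"rx": 0,"ry": 0,"rz": -0.3,"claw": 0},
  {"x": -90,"y": -76,"z": 0,"rx": 0,"ry": 0,"rz": -0.6,"claw": 0},
  {"x": -135,"y": -115,"z": 0,"rx": 0,"ry": 0,"rz": -0.9,"claw": 0},
  {"x": -180,"y": -155,"z": 0,"rx": 0,"ry": 0,"rz": -1.2,"claw": 0},
  {"x": -240,"y": -210,"z": 0,"rx": 0,"ry": 0,"rz": -1.5,"claw": 0},
  {"x": -270,"y": -265,"z": 10,"rx": 0,"ry": 0,"rz": -1.8,"claw": 0},
  {"x": -285,"y": -320,"z": 30,"rx": 0,"ry": 0,"rz": -2.1,"claw": 0},
  {"x": -300,"y": -380,"z": 40,"rx": 0,"ry": 0,"rz": -2.4,"claw": 0},
  {"x": -315,"y": -440,"z": 50,"rx": 0,"ry": 0,"rz": -2.8,"claw": 0},
  {"x": -330,"y": -500,"z": 60,"rx": 0,"ry": 0,"rz": -3.2,"claw": 0},
])

```text
time_s: 1.6
position: [0.4722, -0.0158, 0.221]
tcp_rot: [[-0.984, -0.178, -0.0], [-0.178, 0.984, 0.0], [-0.0, 0.0, -1.0]]
force: [0.4, 0.3, 0.2]
opening: 1.0
grasp_force: 0.0
```

```bash
python3 go.py .4825 -.1994 .10 105.07
```

```text
t 1.6 p [472.1947 -15.8075 221.0395] yaw 100.28185733937761 j [ -15.5111   20.8276  105.1108    0.0113   54.0648 -115.7995] F [0.4473 0.3216 0.1594] M [ 0.0533 -0.0337  0.0062] op 1.0003382515625923 gf 0.0
shift [  22.6321 -182.5039  121.0086] rot [ 0.0016  0.0003 -0.798 ]
```

>>> apply_moves([
  {"x": 6,"y": -50,"z": 20,"rx": 0,"ry": 0,"rz": -0.2,"claw": 0},
  {"x": 12,"y": -100,"z": 40,"rx": 0,"ry": 0,"rz": -0.4,"claw": 0},
  {"x": 18,"y": -145,"z": 80,"rx": 0,"ry": 0,"rz": -0.6,"claw": 0},
  {"x": 22.6,"y": -182.5,"z": 121,"rx": 0,"ry": 0,"rz": -0.8,"claw": 0},
  {"x": 22.6,"y": -182.5,"z": 121,"rx": 0,"ry": 0,"rz": -0.8,"claw": 0},
  {"x": 22.6,"y": -182.5,"z": 121,"rx": 0,"ry": 0,"rz": -0.8,"claw": 0},
])

```text
time_s: 2.35
position: [0.482, -0.1969, 0.1005]
tcp_rot: [[-0.966, -0.258, -0.001], [-0.258, 0.966, 0.001], [0.001, 0.001, -1.0]]
force: [0.0, -0.4, -0.3]
opening: 1.0
grasp_force: 0.0
```

```bash
python3 go.py .4825 -.1994 .029 105.07;python3 - <<'E'
from h import *
t,d=capture("top");s,_=capture("scene")
def c(i,x,y,w,h):return cv2.resize(i[y:y+h,x:x+w],(400,400),interpolation=cv2.INTER_CUBIC)
cv2.imwrite("pics/a.png",np.hstack([c(t,320,200,100,100),c(s,200,220,100,100)])[:,:,::-1])
E
```

```text
t 2.35 p [ 481.9555 -196.9286  100.4572] yaw 104.97178356364535 j [ -34.5428   35.5031  104.0002    0.0216   40.5853 -139.531 ] F [ 0.0045 -0.4486 -0.3258] M [ 0.0247  0.0235 -0.0476] op 1.0000528822800567 gf 0.0
shift [ 0.054  -2.6235 71.4538] rot [ 0.0127 -0.0078 -0.0164]
```

View pics/a.png

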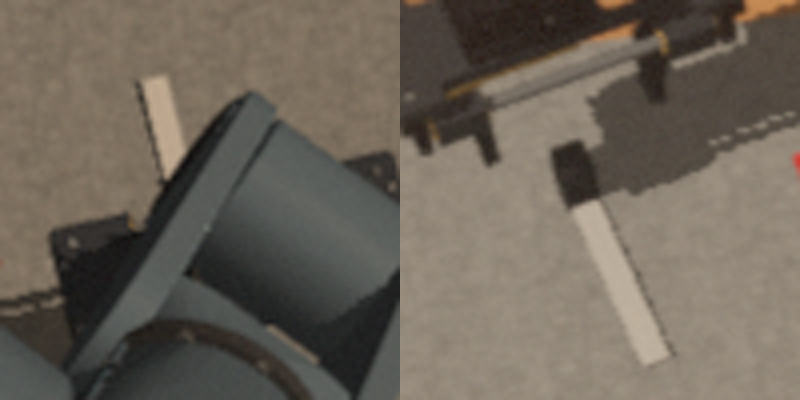

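The scene crop shows the open fingers at (485,140) and (655,85) straddling the grip at (575,175), aligned with the strip. I'll go down and close.

>>> apply_moves([
  {"x": 0,"y": -1,"z": 30,"rx": 0,"ry": 0,"rz": 0,"claw": 0},
  {"x": 0,"y": -1.5,"z": 55,"rx": 0,"ry": 0,"rz": 0,"claw": 0},
  {"x": 0,"y": -1.5,"z": 71,"rx": 0,"ry": 0,"rz": 0,"claw": 0},
  {"x": 0,"y": -1.5,"z": 71,"rx": 0,"ry": 0,"rz": 0,"claw": 0},
])

```text
time_s: 2.95
position: [0.4827, -0.1981, 0.0295]
tcp_rot: [[-0.966, -0.26, -0.001], [-0.26, 0.966, 0.001], [0.001, 0.001, -1.0]]
force: [-0.6, 0.8, -0.9]
opening: 0.999
grasp_force: 0.0
```

```bash
python3 go.py .4825 -.1994 .029 105.07
```

```text
t 2.95 p [ 482.6585 -198.0695   29.4501] yaw 105.06755257489513 j [ -34.5965   43.1304  105.2707    0.0022   31.6551 -139.666 ] F [-0.6283  0.7537 -0.9027] M [0.0751 0.0817 0.0321] op 0.9985825898508421 gf 0.0
shift [ 0.4986 -1.2439  0.4495] rot [ 0.0073 -0.0059 -0.0004]
```

>>> apply_moves([
  {"x": 0,"y": -1,"z": 0,"rx": 0,"ry": 0,"rz": 0,"claw": 255},
  {"x": 0,"y": -1,"z": 0,"rx": 0,"ry": 0,"rz": 0,"claw": 255},
  {"x": 0,"y": -1,"z": 0,"rx": 0,"ry": 0,"rz": 0,"claw": 255},
  {"x": 0,"y": -1,"z": 0,"rx": 0,"ry": 0,"rz": 0,"claw": 255},
  {"x": 0,"y": -1,"z": 0,"rx": 0,"ry": 0,"rz": 0,"claw": 255},
  {"x": 0,"y": -1,"z": 0,"rx": 0,"ry": 0,"rz": 0,"claw": 255},
  {"x": 0,"y": -1,"z": 0,"rx": 0,"ry": 0,"rz": 0,"claw": 255},
  {"x": 0,"y": -1,"z": 0,"rx": 0,"ry": 0,"rz": 0,"claw": 255},
])

```text
time_s: 3.95
position: [0.483, -0.1999, 0.0295]
tcp_rot: [[-0.966, -0.259, -0.0], [-0.259, 0.966, 0.0], [0.0, 0.0, -1.0]]
force: [-0.3, 0.3, -0.5]
opening: 0.23
grasp_force: 30.0
```

>>> apply_moves([
  {"x": 0,"y": -1,"z": -15,"rx": 0,"ry": 0,"rz": 0,"claw": 255},
  {"x": 0,"y": -1,"z": -50,"rx": 0,"ry": 0,"rz": 0,"claw": 255},
  {"x": 0,"y": -1,"z": -90,"rx": 0,"ry": 0,"rz": 0,"claw": 255},
  {"x": 0,"y": -1,"z": -110,"rx": 0,"ry": 0,"rz": 0,"claw": 255},
])

```text
time_s: 4.45
position: [0.484, -0.2014, 0.1424]
tcp_rot: [[-0.966, -0.259, 0.003], [-0.259, 0.966, -0.002], [-0.002, -0.003, -1.0]]
force: [0.5, 0.2, -1.7]
opening: 0.227
grasp_force: 30.0
```

```bash
python3 go.py .486 .1295 .13 92.6
```

```text
t 4.45 p [ 483.9918 -201.354   142.4193] yaw 105.01016294649722 j [ -34.8119   31.4415  102.2241   -0.0041   46.1226 -139.8194] F [ 0.508   0.2415 -1.743 ] M [ 0.058   0.0242 -0.0229] op 0.2272016554698764 gf 29.9990861909464
shift [-87.6005 319.0793  11.7131] rot [-0.0248  0.0253  2.0684]
```

>>> apply_moves([
  {"x": -8,"y": 30,"z": 0,"rx": 0,"ry": 0,"rz": 0.2,"claw": 255},
  {"x": -18,"y": 65,"z": 0,"rx": 0,"ry": 0,"rz": 0.4,"claw": 255},
  {"x": -29,"y": 105,"z": 0,"rx": 0,"ry": 0,"rz": 0.7,"claw": 255},
  {"x": -40,"y": 145,"z": 0,"rx": 0,"ry": 0,"rz": 1.0,"claw": 255},
  {"x": -51,"y": 185,"z": 0,"rx": 0,"ry": 0,"rz": 1.3,"claw": 255},
  {"x": -62,"y": 225,"z": 0,"rx": 0,"ry": 0,"rz": 1.6,"claw": 255},
  {"x": -72,"y": 262,"z": 0,"rx": 0,"ry": 0,"rz": 1.8,"claw": 255},
  {"x": -80,"y": 292,"z": 0,"rx": 0,"ry": 0,"rz": 2.0,"claw": 255},
  {"x": -86,"y": 312,"z": 0,"rx": 0,"ry": 0,"rz": 2.07,"claw": 255},
  {"x": -87.6,"y": 319,"z": 0,"rx": 0,"ry": 0,"rz": 2.07,"claw": 255},
])

```text
time_s: 5.7
position: [0.4851, 0.131, 0.1402]
tcp_rot: [[-0.999, -0.047, 0.001], [-0.047, 0.999, -0.0], [-0.001, -0.0, -1.0]]
force: [-0.1, -0.5, -0.5]
opening: 0.225
grasp_force: 30.0
```

>>> apply_moves([
  {"x": 0,"y": 0,"z": 0,"rx": 0,"ry": 0,"rz": 0,"claw": 255},
  {"x": 0,"y": 0,"z": 0,"rx": 0,"ry": 0,"rz": 0,"claw": 255},
])

```text
time_s: 5.95
position: [0.4854, 0.1292, 0.1397]
tcp_rot: [[-0.999, -0.044, 0.0], [-0.044, 0.999, -0.0], [-0.0, -0.0, -1.0]]
force: [0.2, -0.2, -1.1]
opening: 0.227
grasp_force: 30.0
```

```bash
python3 go.py .486 .1295 .095 92.6;python3 - <<'E'
from h import *
t,d=capture("top");s,_=capture("scene")
cv2.imwrite("pics/bt.png",t[:,:,::-1]);cv2.imwrite("pics/bs.png",s[:,:,::-1])
def c(i,x,y,w,h):return cv2.resize(i[y:y+h,x:x+w],(400,480),interpolation=cv2.INTER_CUBIC)
cv2.imwrite("pics/b.png",np.hstack([c(t,190,150,100,120),c(s,350,210,100,120)])[:,:,::-1])
E
```

```text
t 5.95 p [485.3642 129.1733 139.6906] yaw 92.54063095176092 j [  2.1428  30.5403 105.2941  -0.0189  44.1652 -90.3843] F [ 0.21   -0.2317 -1.0637] M [-0.0559  0.0687 -0.0189] op 0.22709729943146556 gf 29.998942650854588
shift [-0.6494  0.3085 44.6905] rot [-0.0022  0.     -0.0099]
```

View pics/b.png

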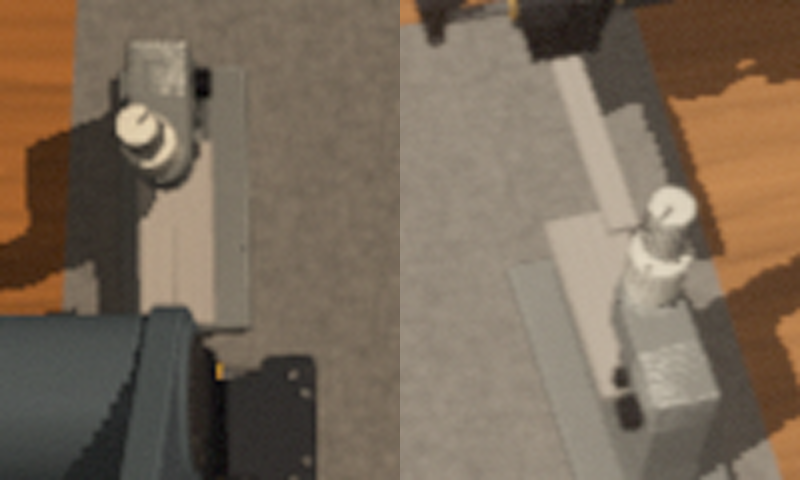

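```bash
python3 - <<'E'
from h import *
for z in(.105,.11,.115,.12):print(z,plane("scene",405.1,266.4,z))
for z in(.115,):print(plane("scene",(568-400)/4+350,60/4+210,z))
E
```

```text
0.105 [0.6013 0.1354 0.105 ]
0.11 [0.6041 0.134  0.11  ]
0.115 [0.607  0.1326 0.115 ]
0.12 [0.6098 0.1313 0.12  ]
[0.5001 0.1305 0.115 ]
```

The grip is level and the tip sits at (0.607, 0.133), about 1.5 mm to the right of the platform's midline. I'll correct that and lower.

>>> apply_moves([
  {"x": 0,"y": 1.5,"z": 25,"rx": 0,"ry": 0,"rz": 0,"claw": 255},
  {"x": 0,"y": 1.5,"z": 45,"rx": 0,"ry": 0,"rz": 0,"claw": 255},
  {"x": 0,"y": 1.5,"z": 56,"rx": 0,"ry": 0,"rz": 0,"claw": 255},
  {"x": 0,"y": 1.5,"z": 57,"rx": 0,"ry": 0,"rz": 0,"claw": 255},
  {"x": 0,"y": 1.5,"z": 57,"rx": 0,"ry": 0,"rz": 0,"claw": 255},
])

```text
time_s: 6.68
position: [0.4857, 0.1313, 0.0829]
tcp_rot: [[-0.999, -0.045, 0.001], [-0.045, 0.999, 0.0], [-0.001, -0.0, -1.0]]
force: [0.1, 0.1, -0.5]
opening: 0.225
grasp_force: 30.0
```

>>> apply_moves([
  {"x": 0,"y": 0,"z": 1,"rx": 0,"ry": 0,"rz": 0,"claw": 255},
  {"x": 0,"y": 0,"z": 2,"rx": 0,"ry": 0,"rz": 0,"claw": 255},
  {"x": 0,"y": 0,"z": 2,"rx": 0,"ry": 0,"rz": 0,"claw": 255},
])

```text
time_s: 7.05
position: [0.4853, 0.1315, 0.0807]
tcp_rot: [[-0.999, -0.045, 0.0], [-0.045, 0.999, 0.0], [-0.0, 0.0, -1.0]]
force: [0.3, -0.6, -1.5]
opening: 0.228
grasp_force: 30.0
```

>>> apply_moves([
  {"x": -8,"y": 0,"z": 0,"rx": 0,"ry": 0,"rz": 0,"claw": 255},
  {"x": -18,"y": 0,"z": 0,"rx": 0,"ry": 0,"rz": 0,"claw": 255},
  {"x": -28,"y": 0,"z": 0,"rx": 0,"ry": 0,"rz": 0,"claw": 255},
  {"x": -38,"y": 0,"z": 0,"rx": 0,"ry": 0,"rz": 0,"claw": 255},
  {"x": -43,"y": 0,"z": 0,"rx": 0,"ry": 0,"rz": 0,"claw": 255},
  {"x": -44,"y": 0,"z": 0.5,"rx": 0,"ry": 0,"rz": 0,"claw": 255},
  {"x": -44,"y": 0,"z": 1,"rx": 0,"ry": 0,"rz": 0,"claw": 255},
  {"x": -44,"y": 0,"z": 1,"rx": 0,"ry": 0,"rz": 0,"claw": 255},
])

```text
time_s: 8.05
position: [0.5289, 0.1334, 0.0795]
tcp_rot: [[-0.999, -0.045, -0.0], [-0.045, 0.999, -0.0], [0.0, -0.0, -1.0]]
force: [-0.8, 0.2, -0.9]
opening: 0.228
grasp_force: 30.0
```

>>> apply_moves([
  {"x": 0,"y": 0,"z": 0.5,"rx": 0,"ry": 0,"rz": 0,"claw": 255},
  {"x": 0,"y": 0,"z": 0.5,"rx": 0,"ry": 0,"rz": 0,"claw": 255},
])

```text
time_s: 8.3
position: [0.5289, 0.1334, 0.0794]
tcp_rot: [[-0.999, -0.045, -0.0], [-0.045, 0.999, -0.0], [0.0, -0.0, -1.0]]
force: [-2.5, -0.9, 3.3]
opening: 0.227
grasp_force: 30.0
```

>>> apply_moves([
  {"x": -1,"y": 0,"z": 0,"rx": 0,"ry": 0,"rz": 0,"claw": 255},
  {"x": -2,"y": 0,"z": 0,"rx": 0,"ry": 0,"rz": 0,"claw": 255},
  {"x": -3,"y": 0,"z": 0,"rx": 0,"ry": 0,"rz": 0,"claw": 255},
  {"x": -4,"y": 0,"z": 0,"rx": 0,"ry": 0,"rz": 0,"claw": 255},
  {"x": -5,"y": 0,"z": 0,"rx": 0,"ry": 0,"rz": 0,"claw": 255},
  {"x": -5,"y": 0,"z": 0,"rx": 0,"ry": 0,"rz": 0,"claw": 255},
])

```text
time_s: 9.05
position: [0.5328, 0.1337, 0.0794]
tcp_rot: [[-0.999, -0.045, -0.003], [-0.045, 0.999, -0.0], [0.003, 0.0, -1.0]]
force: [-4.1, -0.5, 6.5]
opening: 0.224
grasp_force: 30.0
```

>>> apply_moves([
  {"x": -0.5,"y": 0,"z": -0.4,"rx": 0,"ry": 0,"rz": 0,"claw": 255},
  {"x": -1,"y": 0,"z": -0.4,"rx": 0,"ry": 0,"rz": 0,"claw": 255},
  {"x": -1,"y": 0,"z": -0.4,"rx": 0,"ry": 0,"rz": 0,"claw": 255},
])

```text
time_s: 9.43
position: [0.5349, 0.1337, 0.0794]
tcp_rot: [[-0.999, -0.045, -0.001], [-0.045, 0.999, 0.0], [0.001, 0.0, -1.0]]
force: [-2.7, -0.8, 4.2]
opening: 0.225
grasp_force: 30.0
```

>>> apply_moves([
  {"x": -0.5,"y": 0,"z": 0,"rx": 0,"ry": 0,"rz": 0,"claw": 255},
  {"x": -1,"y": 0,"z": 0,"rx": 0,"ry": 0,"rz": 0,"claw": 255},
  {"x": -1,"y": 0,"z": 0,"rx": 0,"ry": 0,"rz": 0,"claw": 255},
])

```text
time_s: 9.8
position: [0.5363, 0.1337, 0.0794]
tcp_rot: [[-0.999, -0.045, -0.0], [-0.045, 0.999, -0.0], [0.0, -0.0, -1.0]]
force: [-2.9, 0.4, 4.7]
opening: 0.228
grasp_force: 30.0
```

>>> apply_moves([
  {"x": -0.5,"y": 0,"z": 0,"rx": 0,"ry": 0,"rz": 0,"claw": 255},
  {"x": -1,"y": 0,"z": 0,"rx": 0,"ry": 0,"rz": 0,"claw": 255},
  {"x": -1,"y": 0,"z": 0,"rx": 0,"ry": 0,"rz": 0,"claw": 255},
])

```text
time_s: 10.18
position: [0.5367, 0.1337, 0.0794]
tcp_rot: [[-0.999, -0.045, -0.001], [-0.045, 0.999, -0.0], [0.001, -0.0, -1.0]]
force: [-3.9, -1.0, 5.6]
opening: 0.225
grasp_force: 30.0
```

>>> apply_moves([
  {"x": -0.5,"y": 0,"z": 0,"rx": 0,"ry": 0,"rz": 0,"claw": 255},
  {"x": -0.8,"y": 0,"z": 0,"rx": 0,"ry": 0,"rz": 0,"claw": 255},
  {"x": -0.8,"y": 0,"z": 0,"rx": 0,"ry": 0,"rz": 0,"claw": 255},
])

```text
time_s: 10.55
position: [0.5368, 0.1337, 0.0794]
tcp_rot: [[-0.999, -0.045, -0.003], [-0.045, 0.999, -0.0], [0.003, -0.0, -1.0]]
force: [-5.6, -1.2, 6.8]
opening: 0.226
grasp_force: 30.0
```

>>> apply_moves([
  {"x": -0.4,"y": 0,"z": -0.4,"rx": 0,"ry": 0,"rz": 0,"claw": 255},
  {"x": -0.8,"y": 0,"z": -0.6,"rx": 0,"ry": 0,"rz": 0,"claw": 255},
  {"x": -0.8,"y": 0,"z": -0.6,"rx": 0,"ry": 0,"rz": 0,"claw": 255},
  {"x": -0.8,"y": 0,"z": -0.6,"rx": 0,"ry": 0,"rz": 0,"claw": 255},
])

```text
time_s: 11.05
position: [0.5371, 0.1338, 0.0795]
tcp_rot: [[-0.999, -0.045, -0.004], [-0.045, 0.999, -0.0], [0.004, -0.0, -1.0]]
force: [-4.8, -0.9, 3.6]
opening: 0.226
grasp_force: 30.0
```

```bash
python3 go.py;python3 - <<'E'
from h import *
t,d=capture("top");s,_=capture("scene")
def c(i,x,y,w,h):return cv2.resize(i[y:y+h,x:x+w],(400,480),interpolation=cv2.INTER_CUBIC)
cv2.imwrite("pics/c.png",np.hstack([c(t,200,160,75,90),c(s,375,240,75,90)])[:,:,::-1])
E
```

```text
t 11.05 p [537.132  133.7857  79.4639] yaw 92.5893919997748 j [  2.4208  39.1879  99.6604  -0.0066  41.3723 -90.1636] F [-4.8051 -0.8978  3.6369] M [-0.0393  0.7395  0.0124] op 0.22648414943192857 gf 29.99904572032392
```

View pics/c.png

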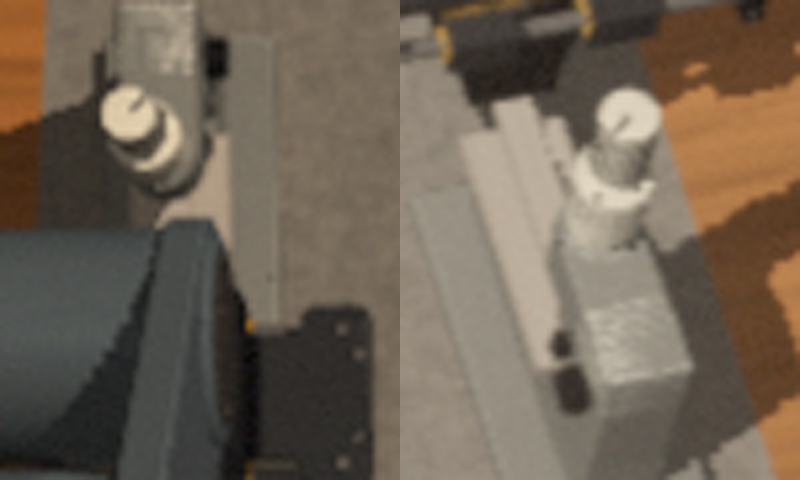

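The strip lies on the platform along its midline, with the force rising and hardly any motion at the predicted x. I'll confirm with one more small push.

>>> apply_moves([
  {"x": -0.5,"y": 0,"z": -0.2,"rx": 0,"ry": 0,"rz": 0,"claw": 255},
  {"x": -1.2,"y": 0,"z": -0.3,"rx": 0,"ry": 0,"rz": 0,"claw": 255},
  {"x": -1.2,"y": 0,"z": -0.3,"rx": 0,"ry": 0,"rz": 0,"claw": 255},
  {"x": -1.2,"y": 0,"z": -0.3,"rx": 0,"ry": 0,"rz": 0,"claw": 255},
])

```text
time_s: 11.65
position: [0.5373, 0.1338, 0.0795]
tcp_rot: [[-0.999, -0.045, -0.006], [-0.045, 0.999, -0.0], [0.006, -0.0, -1.0]]
force: [-6.6, -0.7, 4.1]
opening: 0.225
grasp_force: 30.0
```

Home against the stop. I'll ease off and open.

>>> apply_moves([
  {"x": 0.8,"y": 0,"z": 0,"rx": 0,"ry": 0,"rz": 0,"claw": 255},
  {"x": 0.8,"y": 0,"z": 0,"rx": 0,"ry": 0,"rz": 0,"claw": 255},
  {"x": 0.8,"y": 0,"z": 0,"rx": 0,"ry": 0,"rz": 0,"claw": 150},
  {"x": 0.8,"y": 0,"z": 0,"rx": 0,"ry": 0,"rz": 0,"claw": 120},
  {"x": 0.8,"y": 0,"z": 0,"rx": 0,"ry": 0,"rz": 0,"claw": 80},
  {"x": 0.8,"y": 0,"z": 0,"rx": 0,"ry": 0,"rz": 0,"claw": 80},
  {"x": 0.8,"y": 0,"z": 0,"rx": 0,"ry": 0,"rz": 0,"claw": 80},
])

```text
time_s: 12.52
position: [0.5394, 0.1339, 0.0804]
tcp_rot: [[-0.999, -0.045, 0.0], [-0.045, 0.999, 0.0], [-0.0, 0.0, -1.0]]
force: [-0.5, -0.1, 0.6]
opening: 0.654
grasp_force: 0.0
```

>>> apply_moves([
  {"x": 0,"y": 0,"z": -15,"rx": 0,"ry": 0,"rz": 0,"claw": 80},
  {"x": 0,"y": 0,"z": -45,"rx": 0,"ry": 0,"rz": 0,"claw": 80},
  {"x": 5,"y": 0,"z": -90,"rx": 0,"ry": 0,"rz": 0,"claw": 80},
  {"x": 10,"y": 0,"z": -130,"rx": 0,"ry": 0,"rz": 0,"claw": 80},
  {"x": 10,"y": 0,"z": -170,"rx": 0,"ry": 0,"rz": 0,"claw": 80},
  {"x": 10,"y": 0,"z": -190,"rx": 0,"ry": 0,"rz": 0,"claw": 80},
  {"x": 10,"y": 0,"z": -190,"rx": 0,"ry": 0,"rz": 0,"claw": 80},
])

```text
time_s: 13.4
position: [0.5302, 0.1335, 0.273]
tcp_rot: [[-0.999, -0.045, 0.006], [-0.045, 0.999, 0.0], [-0.006, -0.0, -1.0]]
force: [-0.2, 0.4, 0.6]
opening: 0.687
grasp_force: 0.0
```

```bash
python3 go.py .648 .1367 .27 145;python3 - <<'E'
from h import *
t,d=capture("top");s,_=capture("scene")
def c(i,x,y,w,h):return cv2.resize(i[y:y+h,x:x+w],(400,480),interpolation=cv2.INTER_CUBIC)
cv2.imwrite("pics/d.png",np.hstack([c(t,200,160,75,90),c(s,375,240,75,90)])[:,:,::-1])
E
```

```text
t 13.4 p [530.1982 133.5105 273.0295] yaw 92.58926800107649 j [  2.4209  22.3178  91.8872  -0.001   65.4695 -90.1679] F [-0.1978  0.3894  0.6454] M [ 0.0674 -0.0408  0.0238] op 0.6873575049935567 gf 0.0
shift [-117.8065   -2.1355    3.6988] rot [-0.0251  0.0503 -8.7351]
```

View pics/d.png

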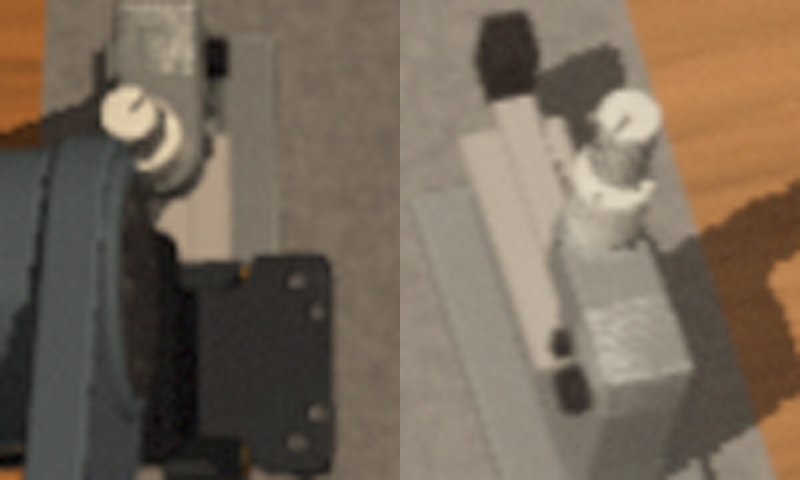

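The gripper is clear, and the lever lies flat along the platform with its grip at scene crop (508,55). Next is the knob.

>>> apply_moves([
  {"x": -18,"y": 0,"z": 0,"rx": 0,"ry": 0,"rz": -1.4,"claw": 80},
  {"x": -36,"y": 0,"z": 0,"rx": 0,"ry": 0,"rz": -2.8,"claw": 80},
  {"x": -54,"y": -1,"z": 0,"rx": 0,"ry": 0,"rz": -4.2,"claw": 80},
  {"x": -72,"y": -1,"z": 0,"rx": 0,"ry": 0,"rz": -5.6,"claw": 80},
  {"x": -90,"y": -2,"z": 0,"rx": 0,"ry": 0,"rz": -7.0,"claw": 80},
  {"x": -105,"y": -2,"z": 0,"rx": 0,"ry": 0,"rz": -8.2,"claw": 80},
  {"x": -117.8,"y": -2,"z": 0,"rx": 0,"ry": 0,"rz": -8.73,"claw": 80},
  {"x": -117.8,"y": -2,"z": 0,"rx": 0,"ry": 0,"rz": -8.73,"claw": 80},
  {"x": -117.8,"y": -2,"z": 0,"rx": 0,"ry": 0,"rz": -8.73,"claw": 80},
])

```text
time_s: 14.62
position: [0.6459, 0.1367, 0.269]
tcp_rot: [[-0.575, -0.818, -0.003], [-0.818, 0.575, -0.0], [0.002, 0.002, -1.0]]
force: [-0.1, 0.2, -0.2]
opening: 0.689
grasp_force: 0.0
```

```bash
python3 go.py .648 .1367 .197 145;python3 - <<'E'
from h import *
print(plane("scene",396.35,257.8,.055))
E
```

```text
t 14.625 p [645.8923 136.7041 269.0017] yaw 144.918611514128 j [   2.2704   31.8928   75.1635    0.0019   73.1199 -142.6489] F [-0.0567  0.1963 -0.2473] M [ 0.0562  0.099  -0.0034] op 0.6887971852629575 gf 0.0
shift [-1.3406 -1.9047 71.9948] rot [ 0.0236 -0.0176 -0.0135]
[0.548  0.1354 0.055 ]
```

>>> apply_moves([
  {"x": -1.3,"y": -1.9,"z": 25,"rx": 0,"ry": 0,"rz": 0,"claw": 80},
  {"x": -1.3,"y": -1.9,"z": 50,"rx": 0,"ry": 0,"rz": 0,"claw": 80},
  {"x": -1.3,"y": -1.9,"z": 71,"rx": 0,"ry": 0,"rz": 0,"claw": 80},
  {"x": -1.3,"y": -1.9,"z": 71,"rx": 0,"ry": 0,"rz": 0,"claw": 80},
  {"x": -1.3,"y": -1.9,"z": 71,"rx": 0,"ry": 0,"rz": 0,"claw": 80},
])

```text
time_s: 15.25
position: [0.6495, 0.1367, 0.2001]
tcp_rot: [[-0.574, -0.819, 0.001], [-0.819, 0.574, -0.0], [-0.001, -0.001, -1.0]]
force: [0.3, 0.1, 0.7]
opening: 0.688
grasp_force: 0.0
```

```bash
python3 go.py .648 .1367 .197 145;python3 - <<'E'
from h import *
t,d=capture("top");s,_=capture("scene")
def c(i,x,y,w,h):return cv2.resize(i[y:y+h,x:x+w],(400,480),interpolation=cv2.INTER_CUBIC)
cv2.imwrite("pics/e.png",np.hstack([c(t,180,140,75,90),c(s,375,220,75,90)])[:,:,::-1])
E
```

```text
t 15.25 p [649.4633 136.7391 200.1104] yaw 144.95383683192847 j [   2.263    36.1494   78.753    -0.0027   65.0441 -142.6897] F [0.2602 0.1319 0.7018] M [ 0.0226  0.0545 -0.0261] op 0.6884924296933914 gf 0.0
shift [0.8739 1.1779 3.109 ] rot [-0.0073  0.0051 -0.0077]
```

View pics/e.png

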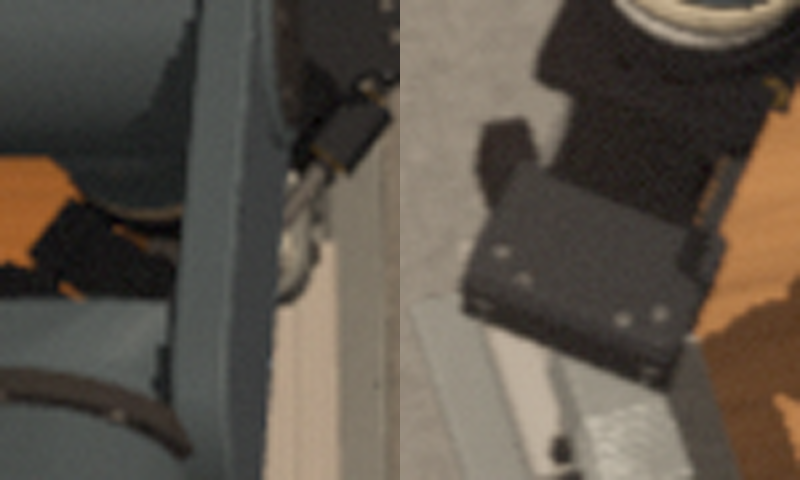

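The hand hides the knob in both views, so I'm relying on the measured pose. A small correction, then close.

>>> apply_moves([
  {"x": 0.6,"y": 0.9,"z": 2,"rx": 0,"ry": 0,"rz": 0,"claw": 80},
  {"x": 0.6,"y": 0.9,"z": 2,"rx": 0,"ry": 0,"rz": 0,"claw": 130},
  {"x": 0.6,"y": 0.9,"z": 2,"rx": 0,"ry": 0,"rz": 0,"claw": 170},
  {"x": 0.6,"y": 0.9,"z": 2,"rx": 0,"ry": 0,"rz": 0,"claw": 255},
  {"x": 0.6,"y": 0.9,"z": 2,"rx": 0,"ry": 0,"rz": 0,"claw": 255},
  {"x": 0.6,"y": 0.9,"z": 2,"rx": 0,"ry": 0,"rz": 0,"claw": 255},
])

```text
time_s: 16.1
position: [0.6481, 0.1368, 0.1973]
tcp_rot: [[-0.574, -0.819, -0.0], [-0.819, 0.574, 0.0], [0.0, 0.0, -1.0]]
force: [0.6, -0.4, -0.5]
opening: 0.244
grasp_force: 30.0
```

```bash
python3 go.py
```

```text
t 16.1 p [648.1165 136.7693 197.305 ] yaw 144.9634893106379 j [   2.2661   36.2576   79.0471    0.008    64.7118 -142.7008] F [ 0.5701 -0.3559 -0.4837] M [0.0206 0.1337 0.005 ] op 0.24410949467966483 gf 29.99998847488314
```

>>> apply_moves([
  {"x": 0,"y": 0,"z": 0,"rx": 0,"ry": 0,"rz": 1,"claw": 255},
  {"x": 0,"y": 0,"z": 0,"rx": 0,"ry": 0,"rz": 2,"claw": 255},
  {"x": 0,"y": 0,"z": 0,"rx": 0,"ry": 0,"rz": 3,"claw": 255},
  {"x": 0,"y": 0,"z": 0,"rx": 0,"ry": 0,"rz": 4,"claw": 255},
  {"x": 0,"y": 0,"z": 0,"rx": 0,"ry": 0,"rz": 5,"claw": 255},
  {"x": 0,"y": 0,"z": 0,"rx": 0,"ry": 0,"rz": 6,"claw": 255},
])

```text
time_s: 16.85
position: [0.6481, 0.1368, 0.1973]
tcp_rot: [[-0.947, -0.322, -0.0], [-0.322, 0.947, 0.0], [0.0, 0.0, -1.0]]
force: [-0.7, -1.0, 0.0]
opening: 0.246
grasp_force: 30.0
```

```bash
python3 - <<'E'
from rig import *
import numpy as np
for i in range(6):
    s=read_state();print(s['moment'],s['tau'][5],s['force'],s['joint_positions'][5]);capture("top")
E
```

```text
[0.11121158 0.03495374 0.05507446] -0.5121941305696964 [-0.66089347 -1.02528685  0.0247399 ] -106.5105521665481
[0.1156245  0.04986491 0.00036554] 0.1210686145350337 [-0.29580285  0.4944723  -0.39111351] -106.37838505151899
[ 0.00052049  0.09734868 -0.01446486] 0.26040712371468544 [-0.99385065  0.17483041 -0.46267086] -106.6993636969686
[ 0.06620966  0.07246653 -0.04601371] 0.04732859437353909 [-0.50590904  0.35379198  1.72868954] -106.78705399572338
[ 0.10980471  0.07136027 -0.03768191] -0.02296433667652309 [0.4084874  0.00675638 0.69027866] -106.79394158395276
[ 0.07083348  0.11875806 -0.04742177] -0.014866648125462234 [ 0.00915541 -0.39339168  0.71294333] -106.7804153251186
```

```bash
cat > r.py <<'E'
from rig import *
s=read_state();R=s['tcp_rot'];import numpy as np
print("%.3f yaw %.2f Mz %.3f tau %.3f"%(s['time_s'],np.degrees(np.arctan2(R[1,1],R[0,1])),s['moment'][2],s['tau'][5]))
E
python3 r.py
```

```text
17.150 yaw 109.03 Mz -0.014 tau -0.005
```

>>> apply_moves([
  {"x": 0,"y": 0,"z": 0,"rx": 0,"ry": 0,"rz": 0.5,"claw": 255},
  {"x": 0,"y": 0,"z": 0,"rx": 0,"ry": 0,"rz": 1,"claw": 255},
])

```text
time_s: 17.4
position: [0.6482, 0.1368, 0.1973]
tcp_rot: [[-0.975, -0.224, -0.0], [-0.224, 0.975, 0.0], [0.0, 0.0, -1.0]]
force: [-0.0, -0.0, 0.8]
opening: 0.246
grasp_force: 30.0
```

```bash
python3 r.py
```

```text
17.400 yaw 102.93 Mz 0.004 tau -0.238
```

>>> apply_moves([
  {"x": 0,"y": 0,"z": 0,"rx": 0,"ry": 0,"rz": 0.5,"claw": 255},
  {"x": 0,"y": 0,"z": 0,"rx": 0,"ry": 0,"rz": 1,"claw": 255},
])

```text
time_s: 17.65
position: [0.6481, 0.1368, 0.1973]
tcp_rot: [[-0.993, -0.121, -0.0], [-0.121, 0.993, -0.0], [0.0, 0.0, -1.0]]
force: [-0.7, 0.0, -0.2]
opening: 0.249
grasp_force: 30.0
```

```bash
python3 r.py
```

```text
17.650 yaw 96.93 Mz -0.040 tau -0.237
```

>>> apply_moves([
  {"x": 0,"y": 0,"z": 0,"rx": 0,"ry": 0,"rz": 0.5,"claw": 255},
  {"x": 0,"y": 0,"z": 0,"rx": 0,"ry": 0,"rz": 1,"claw": 255},
])

```text
time_s: 17.9
position: [0.6482, 0.1367, 0.1973]
tcp_rot: [[-1.0, -0.016, -0.0], [-0.016, 1.0, 0.0], [0.0, 0.0, -1.0]]
force: [-0.0, 1.0, -0.1]
opening: 0.243
grasp_force: 30.0
```

```bash
python3 r.py
```

```text
17.900 yaw 90.93 Mz 0.004 tau -0.237
```

>>> apply_moves([
  {"x": 0,"y": 0,"z": 0,"rx": 0,"ry": 0,"rz": 0.5,"claw": 255},
  {"x": 0,"y": 0,"z": 0,"rx": 0,"ry": 0,"rz": 1,"claw": 255},
])

```text
time_s: 18.15
position: [0.6481, 0.1368, 0.1973]
tcp_rot: [[-0.996, 0.088, -0.0], [0.088, 0.996, -0.0], [0.0, -0.0, -1.0]]
force: [0.3, -0.5, 1.4]
opening: 0.242
grasp_force: 30.0
```

```bash
python3 r.py
```

```text
18.150 yaw 84.94 Mz 0.060 tau -0.237
```

The joint-6 torque repeats very well (-0.237), so it will show the slip. I'll carry on in steps.

>>> apply_moves([
  {"x": 0,"y": 0,"z": 0,"rx": 0,"ry": 0,"rz": 0.5,"claw": 255},
  {"x": 0,"y": 0,"z": 0,"rx": 0,"ry": 0,"rz": 1,"claw": 255},
])

```text
time_s: 18.4
position: [0.6481, 0.1368, 0.1973]
tcp_rot: [[-0.981, 0.192, -0.0], [0.192, 0.981, 0.0], [0.0, 0.0, -1.0]]
force: [0.0, 1.1, -0.4]
opening: 0.242
grasp_force: 30.0
```

```bash
python3 r.py
```

```text
18.400 yaw 78.93 Mz 0.086 tau -0.237
```

>>> apply_moves([
  {"x": 0,"y": 0,"z": 0,"rx": 0,"ry": 0,"rz": 0.5,"claw": 255},
  {"x": 0,"y": 0,"z": 0,"rx": 0,"ry": 0,"rz": 1,"claw": 255},
])

```text
time_s: 18.65
position: [0.6482, 0.1368, 0.1973]
tcp_rot: [[-0.956, 0.293, -0.0], [0.293, 0.956, 0.0], [0.0, -0.0, -1.0]]
force: [-0.3, 0.4, 0.2]
opening: 0.246
grasp_force: 30.0
```

```bash
python3 r.py
```

```text
18.650 yaw 72.94 Mz -0.003 tau -0.237
```

>>> apply_moves([
  {"x": 0,"y": 0,"z": 0,"rx": 0,"ry": 0,"rz": 0.5,"claw": 255},
  {"x": 0,"y": 0,"z": 0,"rx": 0,"ry": 0,"rz": 1,"claw": 255},
])

```text
time_s: 18.9
position: [0.6481, 0.1368, 0.1973]
tcp_rot: [[-0.92, 0.392, -0.0], [0.392, 0.92, 0.0], [0.0, -0.0, -1.0]]
force: [-0.1, 1.0, 0.7]
opening: 0.246
grasp_force: 30.0
```

```bash
python3 r.py
```

```text
18.900 yaw 66.93 Mz -0.019 tau -0.237
```

>>> apply_moves([
  {"x": 0,"y": 0,"z": 0,"rx": 0,"ry": 0,"rz": 0.5,"claw": 255},
  {"x": 0,"y": 0,"z": 0,"rx": 0,"ry": 0,"rz": 1,"claw": 255},
])

```text
time_s: 19.15
position: [0.6481, 0.1367, 0.1973]
tcp_rot: [[-0.874, 0.486, -0.0], [0.486, 0.874, -0.0], [0.0, -0.0, -1.0]]
force: [-0.6, 0.1, 0.3]
opening: 0.244
grasp_force: 30.0
```

```bash
python3 r.py
```

```text
19.150 yaw 60.93 Mz 0.008 tau -0.237
```

>>> apply_moves([
  {"x": 0,"y": 0,"z": 0,"rx": 0,"ry": 0,"rz": 0.5,"claw": 255},
  {"x": 0,"y": 0,"z": 0,"rx": 0,"ry": 0,"rz": 1,"claw": 255},
])

```text
time_s: 19.4
position: [0.6481, 0.1368, 0.1973]
tcp_rot: [[-0.819, 0.574, -0.0], [0.574, 0.819, 0.0], [0.0, -0.0, -1.0]]
force: [-1.0, 0.5, 0.4]
opening: 0.241
grasp_force: 30.0
```

```bash
python3 r.py
```

```text
19.400 yaw 54.94 Mz 0.017 tau -0.237
```

>>> apply_moves([
  {"x": 0,"y": 0,"z": 0,"rx": 0,"ry": 0,"rz": 0.5,"claw": 255},
  {"x": 0,"y": 0,"z": 0,"rx": 0,"ry": 0,"rz": 1,"claw": 255},
])

```text
time_s: 19.65
position: [0.6481, 0.1368, 0.1973]
tcp_rot: [[-0.754, 0.657, -0.0], [0.657, 0.754, 0.0], [0.0, -0.0, -1.0]]
force: [-0.5, -0.7, -0.2]
opening: 0.245
grasp_force: 30.0
```

```bash
python3 r.py
```

```text
19.650 yaw 48.93 Mz 0.041 tau -0.237
```

>>> apply_moves([
  {"x": 0,"y": 0,"z": 0,"rx": 0,"ry": 0,"rz": 0.5,"claw": 255},
  {"x": 0,"y": 0,"z": 0,"rx": 0,"ry": 0,"rz": 1,"claw": 255},
])

```text
time_s: 19.9
position: [0.6481, 0.1368, 0.1973]
tcp_rot: [[-0.681, 0.732, -0.0], [0.732, 0.681, -0.0], [0.0, -0.0, -1.0]]
force: [-1.3, 0.6, -0.5]
opening: 0.246
grasp_force: 30.0
```

```bash
python3 r.py
```

```text
19.900 yaw 42.94 Mz 0.089 tau -0.237
```

>>> apply_moves([
  {"x": 0,"y": 0,"z": 0,"rx": 0,"ry": 0,"rz": 0.5,"claw": 255},
  {"x": 0,"y": 0,"z": 0,"rx": 0,"ry": 0,"rz": 1,"claw": 255},
])

```text
time_s: 20.15
position: [0.6482, 0.1367, 0.1973]
tcp_rot: [[-0.601, 0.799, -0.0], [0.799, 0.601, -0.0], [0.0, -0.0, -1.0]]
force: [-0.4, 0.7, 0.9]
opening: 0.242
grasp_force: 30.0
```

```bash
python3 r.py
```

```text
20.150 yaw 36.93 Mz 0.030 tau -0.237
```

>>> apply_moves([
  {"x": 0,"y": 0,"z": 0,"rx": 0,"ry": 0,"rz": 0.5,"claw": 255},
  {"x": 0,"y": 0,"z": 0,"rx": 0,"ry": 0,"rz": 1,"claw": 255},
])

```text
time_s: 20.4
position: [0.6481, 0.1367, 0.1973]
tcp_rot: [[-0.514, 0.858, -0.0], [0.858, 0.514, -0.0], [0.0, -0.0, -1.0]]
force: [-0.9, 0.1, 0.3]
opening: 0.242
grasp_force: 30.0
```

```bash
python3 r.py
```

```text
20.400 yaw 30.94 Mz 0.085 tau -0.180
```

>>> apply_moves([
  {"x": 0,"y": 0,"z": 0,"rx": 0,"ry": 0,"rz": 0.5,"claw": 255},
  {"x": 0,"y": 0,"z": 0,"rx": 0,"ry": 0,"rz": 1,"claw": 255},
])

```text
time_s: 20.65
position: [0.6481, 0.1368, 0.1973]
tcp_rot: [[-0.422, 0.907, -0.0], [0.907, 0.422, -0.0], [-0.0, -0.0, -1.0]]
force: [0.3, -1.0, 0.5]
opening: 0.243
grasp_force: 30.0
```

```bash
python3 r.py
```

```text
20.650 yaw 24.96 Mz 0.147 tau -0.155
```

>>> apply_moves([
  {"x": 0,"y": 0,"z": 0,"rx": 0,"ry": 0,"rz": 0.5,"claw": 255},
  {"x": 0,"y": 0,"z": 0,"rx": 0,"ry": 0,"rz": 1,"claw": 255},
])

```text
time_s: 20.9
position: [0.6481, 0.1368, 0.1973]
tcp_rot: [[-0.325, 0.946, -0.0], [0.946, 0.325, -0.0], [-0.0, -0.0, -1.0]]
force: [-0.5, 1.2, 0.4]
opening: 0.246
grasp_force: 30.0
```

```bash
python3 r.py
```

```text
20.900 yaw 18.95 Mz 0.116 tau -0.155
```

>>> apply_moves([
  {"x": 0,"y": 0,"z": 0,"rx": 0,"ry": 0,"rz": 0.5,"claw": 255},
  {"x": 0,"y": 0,"z": 0,"rx": 0,"ry": 0,"rz": 1,"claw": 255},
])

```text
time_s: 21.15
position: [0.6481, 0.1368, 0.1973]
tcp_rot: [[-0.224, 0.975, -0.0], [0.975, 0.224, -0.0], [-0.0, -0.0, -1.0]]
force: [0.2, -0.3, -0.2]
opening: 0.241
grasp_force: 30.0
```

```bash
python3 r.py
```

```text
21.150 yaw 12.95 Mz 0.121 tau -0.155
```

Slip began at yaw ≈31° (torque stepped by 0.08 N m), so it has slipped about 19° so far. I'll add 22° more.

>>> apply_moves([
  {"x": 0,"y": 0,"z": 0,"rx": 0,"ry": 0,"rz": 0.5,"claw": 255},
  {"x": 0,"y": 0,"z": 0,"rx": 0,"ry": 0,"rz": 1,"claw": 255},
  {"x": 0,"y": 0,"z": 0,"rx": 0,"ry": 0,"rz": 1.5,"claw": 255},
  {"x": 0,"y": 0,"z": 0,"rx": 0,"ry": 0,"rz": 2,"claw": 255},
  {"x": 0,"y": 0,"z": 0,"rx": 0,"ry": 0,"rz": 2.5,"claw": 255},
  {"x": 0,"y": 0,"z": 0,"rx": 0,"ry": 0,"rz": 3,"claw": 255},
  {"x": 0,"y": 0,"z": 0,"rx": 0,"ry": 0,"rz": 3.6,"claw": 255},
])

```text
time_s: 22.02
position: [0.6481, 0.1368, 0.1973]
tcp_rot: [[0.151, 0.989, -0.0], [0.989, -0.151, -0.0], [-0.0, -0.0, -1.0]]
force: [-0.7, 0.2, 0.3]
opening: 0.246
grasp_force: 30.0
```

```bash
python3 r.py
```

```text
22.025 yaw -8.67 Mz 0.086 tau -0.223
```

>>> apply_moves([
  {"x": 0,"y": 0,"z": 0,"rx": 0,"ry": 0,"rz": 0,"claw": 255},
  {"x": 0,"y": 0,"z": 0,"rx": 0,"ry": 0,"rz": 0,"claw": 170},
  {"x": 0,"y": 0,"z": 0,"rx": 0,"ry": 0,"rz": 0,"claw": 130},
  {"x": 0,"y": 0,"z": 0,"rx": 0,"ry": 0,"rz": 0,"claw": 100},
  {"x": 0,"y": 0,"z": 0,"rx": 0,"ry": 0,"rz": 0,"claw": 100},
  {"x": 0,"y": 0,"z": 0,"rx": 0,"ry": 0,"rz": 0,"claw": 100},
])

```text
time_s: 22.78
position: [0.6482, 0.1367, 0.1973]
tcp_rot: [[0.15, 0.989, 0.0], [0.989, -0.15, -0.0], [-0.0, 0.0, -1.0]]
force: [-1.0, 0.6, 0.7]
opening: 0.592
grasp_force: 0.0
```

>>> apply_moves([
  {"x": 0,"y": 0,"z": -20,"rx": 0,"ry": 0,"rz": 0,"claw": 100},
  {"x": 0,"y": 0,"z": -50,"rx": 0,"ry": 0,"rz": 0,"claw": 100},
  {"x": 0,"y": 0,"z": -85,"rx": 0,"ry": 0,"rz": 0,"claw": 100},
  {"x": 0,"y": 0,"z": -85,"rx": 0,"ry": 0,"rz": 0,"claw": 100},
])

```text
time_s: 23.28
position: [0.6502, 0.1369, 0.2859]
tcp_rot: [[0.15, 0.989, 0.008], [0.989, -0.15, 0.0], [0.001, 0.008, -1.0]]
force: [-0.4, 0.4, 0.2]
opening: 0.608
grasp_force: 0.0
```

```bash
python3 go.py .45 -.05 .28 8
```

```text
t 23.275 p [650.1764 136.8676 285.9384] yaw -8.630055294641853 j [ 2.2698 31.1163 73.8205  0.002  74.6205 10.899 ] F [-0.3899  0.4232  0.2155] M [-0.1315  0.0328 -0.0304] op 0.6076000754983324 gf 0.0
shift [-214.7959 -169.9099    4.3294] rot [ 0.074  -0.0037 -2.7716]
```

>>> apply_moves([
  {"x": -45,"y": -35,"z": 0,"rx": 0,"ry": 0,"rz": 0,"claw": 100},
  {"x": -90,"y": -70,"z": 0,"rx": 0,"ry": 0,"rz": 0,"claw": 100},
  {"x": -135,"y": -105,"z": 0,"rx": 0,"ry": 0,"rz": 0,"claw": 100},
  {"x": -175,"y": -140,"z": 0,"rx": 0,"ry": 0,"rz": 0,"claw": 100},
  {"x": -215,"y": -170,"z": 0,"rx": 0,"ry": 0,"rz": 0,"claw": 100},
  {"x": -230,"y": -215,"z": 0,"rx": 0,"ry": 0,"rz": 0,"claw": 100},
  {"x": -235,"y": -215,"z": 0,"rx": 0,"ry": 0,"rz": 0,"claw": 100},
  {"x": -235,"y": -215,"z": 0,"rx": 0,"ry": 0,"rz": 0,"claw": 100},
  {"x": -235,"y": -215,"z": 0,"rx": 0,"ry": 0,"rz": 0,"claw": 100},
])

```text
time_s: 24.4
position: [0.4015, -0.0634, 0.2822]
tcp_rot: [[0.15, 0.989, 0.001], [0.989, -0.15, -0.0], [-0.0, 0.001, -1.0]]
force: [-0.2, 0.1, -0.3]
opening: 0.603
grasp_force: 0.0
```

```bash
python3 go.py;python3 - <<'E'
from h import *
t,d=capture("top");s,_=capture("scene")
def c(i,x,y,w,h):return cv2.resize(i[y:y+h,x:x+w],(400,480),interpolation=cv2.INTER_CUBIC)
cv2.imwrite("pics/f.png",np.hstack([c(t,200,160,75,90),c(s,375,240,75,90)])[:,:,::-1])
E
```

```text
t 24.4 p [401.475  -63.3845 282.2441] yaw -8.603636578926007 j [-24.8288  10.1916 108.9127   0.0133  60.8557 -16.2316] F [-0.2116  0.0796 -0.2902] M [-0.1053  0.0429 -0.009 ] op 0.6027188659494693 gf 0.0
```

View pics/f.png

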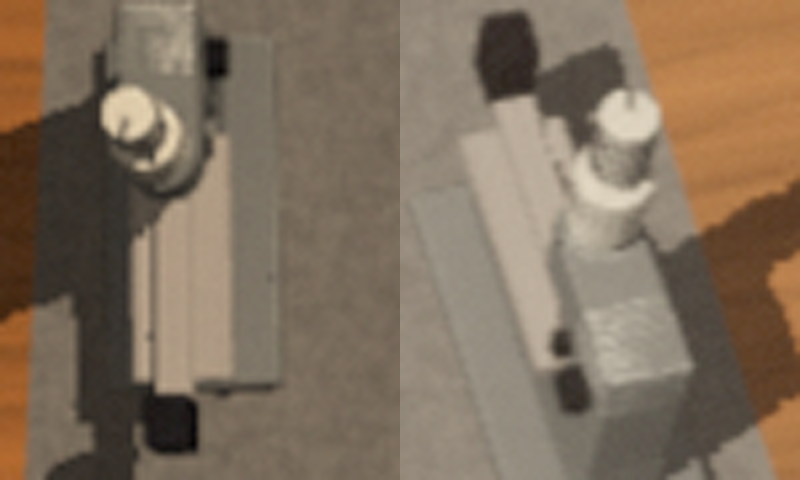

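The lever lies straight, parallel to the platform's edges and about 2–4 mm off the midline (8 mm allowed). The knob's index line has turned as expected, and the arm is clear.

```bash
python3 -c "
from rig import *
print(hand_in())"
```

```text
the job is handed in; nothing more can be done
None
```

The job is handed in with the lever clamped: strip flat on the platform, tip home against the end stop, 2–4 mm off mid-width, ratchet slipped about 0.7 rad (estimated from the joint-6 torque step) and the arm clear; no verdict was returned.

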